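Release the eccentric cam and close the fixture slide on a bench block

TASK

Clamp the steel bench block in the aluminium fixture. First push the crank knob of the eccentric cam round, either way, until its arm points straight forward at the brass index stud, so that the cam's low point faces the slide; only then push the slide forward by its upright rear plate until its jaw has pressed the block fully home against the end stop. Do not touch or lift the block yourself, leave the arm pointing at the stud, and leave the things standing around where they are.

Things in the scene. Friction and masses are not known exactly. Their poses are not given: they have to be found in the camera images.
- fixture: Fixed aluminium base plate, 224 x 160 x 10 mm, on the desk, carrying all the fixture's parts. Origin: underside, on the slide's centre line; x is 'forward' (the slide closes that way), y left, z up. The plate spans x -97..127 mm and y -114..46 mm of this frame. It is turned up to 0.3 rad from world x. Lamps hang over the left half of the desk (world y above 0.1): an arm coming from there should draw in before it swings across.
- cam (a joint): Angle (rad) of the eccentric cam (steel disc, radius 26 mm, 12 mm off its upright pivot), growing anticlockwise from above. 0 or 6.283: arm along fixture +x at the index stud, low point towards the slide's foot; 3.14: arm points back, high point blocks the foot. Range -0.5 to 6.78, starts at 2.4 to 3.9. Stays where left; about 2 N at the knob turns it. The arm lies over the high side.
- cam_pivot (a point): Point on the cam's pivot axis, 42 mm above the desk (top of the arm), at x -15, y -68 mm in the fixture's frame.
- cam_knob (a point): Centre of the black upright knob on the end of the cam's crank arm, 57 mm above the desk and 60 mm from the pivot axis. The knob is 16 to 20 mm thick and stands from 42 to 76 mm above the desk; the arm below it spans 35 to 42 mm above the desk. Everything else that the knob passes over (slide foot and bar) is below 24 mm; jaw, guides and end stop are below 38 mm.
- index_stud (a point): Top of the small brass index stud on the base plate, 82 mm straight forward of the cam pivot, 18 mm above the desk; the arm points at it when the cam's low point faces the slide.
- slide (a joint): Travel (m) of the follower slide along fixture +x. It starts between 0 and 0.005 (open). While the cam's high side faces its foot it gets no further than 0.006 to 0.011, where the foot meets the cam. With the cam low, the jaw presses the block on the end stop at about 0.028. No spring; about 2 N moves it.
- push_plate (a point): Middle of the rear face (facing fixture -x, towards the robot) of the slide's upright push plate, 40 mm above the desk. The plate is 60 mm wide (fixture y), 10 mm thick and stands from 11 to 55 mm above the desk. Push here along fixture +x. It moves with the slide.
- block_center (a point): Centre of the square grey steel bench block, 50 x 50 mm and 24 mm high, 12 mm above its underside. It stands loose on the base plate between two low side guides, between the slide's jaw and the end stop, 14 to 20 mm short of the stop. Only the jaw is to move it.
- end_stop_face (a point): Middle of the face of the fixed end stop that the block must meet, at x 113 mm, y 0 in the fixture's frame, 27 mm above the desk.
- weight: Bystander: small turned brass weight, 28 mm across and 31 mm high, on the desk right of the fixture, further forward than the tin; origin under its centre.
- tin: Bystander: small round pale tin, 46 mm across and 17 mm high, on the desk right of the fixture, near its rear corner; origin under its centre.
- pitch_block: Bystander: round wooden block with black pitch on top, 52 mm across and 36 mm high, on the desk left of the fixture; origin under its centre.
Mind the look-alikes: they are no part of the job. Leave any green or purple look-alike of the part that bears block_center alone.

How it is judged:
By the outcome, as a careful person would: the job done as asked, in the order asked, and still so for the second after the job is handed in, with the robot touching nothing.
It also fails if it takes over 61 s, if anything falls off the work surface, if the arm or the gripper's body presses on something with over 40 N, if the wrist force passes 120 N, or if a joint passes its speed limit or range.

ROBOT

A 6-joint arm with a two-finger parallel gripper is mounted at the origin on a cart in front of the work surface, level with it; the furniture and walls round the work are solid. World frame = base frame: x ahead of the robot, y to its left, z up, the work surface at z = 0. Lengths are in m, angles in rad, forces in N, time in s.
With the tool pointing down it reaches from about 0.375 to 0.975 m from the base axis. Payload 3.8 kg.
Tool frame: the origin (TCP) lies at the very end of the fingers, on their centre line; the grasp point (between the pads) lies 19 mm behind it; z points along the fingers, y is the direction in which the jaws open and shut (so a half turn about z gives the same grasp; the last joint's range is limited). The gripper opens to 85 mm and grips with 20 to 120 N. Pads are 22 mm wide; open, the fingers measure 114 mm over their backs; the gripper's body (76 mm by 85 mm) begins 54 mm behind the grasp point. The pads swing forward as they close: fully open they stand 13 mm farther back than shut.
Start: joints at [1.311, 0.264, 1.604, -0, 1.274, -0.037], TCP at [0.149, 0.658, 0.194] pointing down, gripper open.
Joint ranges: [-2.63, 2.63], [-0.94, 2.18], [0.31, 2.57], [-1.31, 4.45], [0, 2.66], [-2.55, 2.55]. Speed limits (rad/s): [2.57, 2.57, 3.14, 3.14, 3.14, 3.14].

INTERFACE

Orientations are given as a rotation vector (axis times angle).
In Python, from workcell import status, read_camera, camera_info, order gives the robot as it stands.
- The arm moves only by the tool move_arm, never from a script. Its argument "deltas" is a list of rows, each a list of 3 entries, a list of its own where there are three numbers: the turn, a rotation vector about the world's x, y, z as a fraction of full scale, then the shift along the world's x, y, z as a fraction of full scale, then the closure, from -1 (fully open) to 1 (shut), so that 0 is half open. A call has 1 to 20 rows; each row is the pose to reach, as a shift and turn from the pose commanded when the call began; what a row does not reach only later rows make up. Full scale, the value 1, is 0.1 m for a shift and pi/2 rad for a turn. A row lasts 1/8 s, in which the tool goes at most 62.5 mm and 10.7 degrees, less where a joint would pass 70% of its speed; a pose out of reach is approached as far as the arm can. A call with a number of a shift or a turn outside -1 to 1 is refused whole. A call with a gripper value outside its range is refused whole. The fingers move at their own pace and stop on an object; "grip_force" is the grip in N (left out, the last holds). Time passes only in rows, so rows that repeat a pose let the fingers close. It gives the time, the measured TCP pose, the force and the opening at its end, in the units of the state.
- status.read_state(): the state, without advancing time (a new reading comes with each control period).
- read_camera(name): name is "scene" or "top" or "wrist"; returns (picture, depth): 420x560x3 uint8, red, green, blue; 420x560 float32, m along the optical axis (not along the pixel's ray), 0 where there is no reading.
- camera_info(name): a dict with "K" (3x3 intrinsics, pixels), "R" (3x3) and "t" (3): a world point X has camera coordinates R X + t. Camera axes: x right, y down, z forward; pixel columns grow to the right and rows downward; lengths in m; the calibration is good to about 2 mm. The wrist camera is an equidistant fisheye: a pixel r from the principal point sees the ray r / f radians off the axis. A picture is of the moment at which its call begins: read the wrist's pose just before it. camera_info takes no time and is no camera call; for the wrist camera it gives the pose at the moment of the call.
- order.finish_job(): hands the job in, once; it reports no verdict.
The state is a dict: "time": time; "q": joint angles; "joint_vel": joint speeds; "joint_torque": joint torques, N m; "tool_pos": TCP position; "tcp_rot": TCP orientation; "wrist_force": force on the tool from outside, world axes, zero at the start; "torque": the same for the moment, N m; "width": opening from 0.0 (shut) to 1.0 (fully open).
Only numpy, scipy, OpenCV 4.12 (cv2) and the standard library are available. Lean on these libraries where they do the work, as an engineer would, in place of code of your own. Each camera call takes 0.05 s, during which the arm holds its last target. There are 200 camera calls.

## Working session

There is one attempt and no reset: what is moved stays moved. The work goes in short steps, Python scripts to look and compute and a tool call to move; the robot and the scene stay as the last step left them, time stands still between calls to the robot, and variables do not carry over. Pictures are saved under pics/ and viewed, about 8 in all and at most 12, crops included, and the job is handed in when it is done.

Besides the shell and the picture viewer there is one more tool, called after ">>>" as a command line: name --argument value ..., lists and objects as JSON in quotes. move_arm: Moves the arm, as the interface text tells. Its arguments: {"type":"object","properties":{"deltas":{"type":"array","items":{"type":"array"}},"grip_force":{"type":"number"}},"required":["deltas"]}

```bash
mkdir -p pics
cat > h.py <<'E'
import numpy as np, cv2
from workcell import status, read_camera, camera_info, order
def snap(n,f):
    p,d=read_camera(n); cv2.imwrite(f'pics/{f}.png',p[:,:,::-1]); np.save(f'pics/{f}.npy',d); return p,d
def px2w(n,u,v,z=None,d=None):
    c=camera_info(n); K,R,t=map(np.array,(c['K'],c['R'],c['t']))
    r=np.linalg.inv(K)@[u,v,1]; C=-R.T@t; w=R.T@r
    s=d if d is not None else (z-C[2])/w[2]
    return C+s*w
E
python3 - <<'E'
from h import *
s=status.read_state();print(s)
p,d=snap('top','top0');p2,d2=snap('scene','sc0')
for n in('top','scene'):print(camera_info(n))
E
```

```text
{'time': 0.0, 'q': array([ 1.31111298e+00,  2.64772269e-01,  1.60542922e+00, -4.17360872e-06,
        1.27367852e+00, -3.68782082e-02]), 'joint_vel': array([ 0.00087728, -0.00046178,  0.00043395, -0.00012313,  0.00026667,
       -0.00094565]), 'joint_torque': array([ 2.00985465e-03, -5.15104330e+01, -3.67319047e+01,  1.71629495e-04,
        1.27736694e-02, -5.76924663e-06]), 'tool_pos': array([0.14892579, 0.65750669, 0.19231942]), 'tcp_rot': array([-0.34921877, -3.12178469,  0.00355408]), 'wrist_force': array([-0.02966558, -0.67867465,  0.26846061]), 'torque': array([-0.05862803, -0.01252176,  0.00651774]), 'width': 1.001470391392754}
{'K': array([[406.85047266,   0.        , 287.345365  ],
       [  0.        , 406.85047266, 211.07883292],
       [  0.        ,   0.        ,   1.        ]]), 'R': array([[ 0.00163985, -0.99939183,  0.03483213],
       [-0.98075703, -0.00840746, -0.1950512 ],
       [ 0.19522543, -0.033842  , -0.98017435]]), 't': array([-0.17319013,  0.66104115,  0.78383879])}
{'K': array([[412.80911213,   0.        , 281.77767441],
       [  0.        , 412.80911213, 206.426819  ],
       [  0.        ,   0.        ,   1.        ]]), 'R': array([[ 0.13416278, -0.99074191,  0.02075632],
       [-0.41752956, -0.07551129, -0.90552035],
       [ 0.8987043 ,  0.11282075, -0.42379484]]), 't': array([-0.26184636,  0.31146596,  0.32135897])}
```

View pics/top0.png

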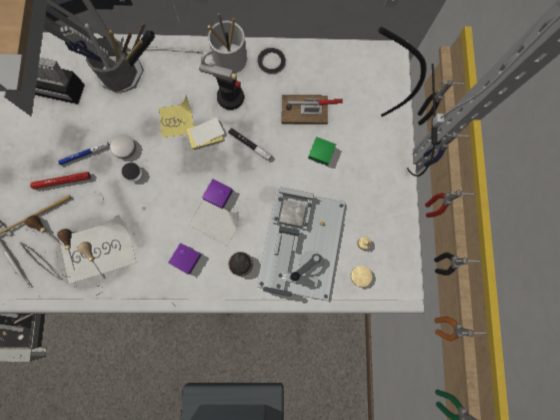

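View pics/sc0.png

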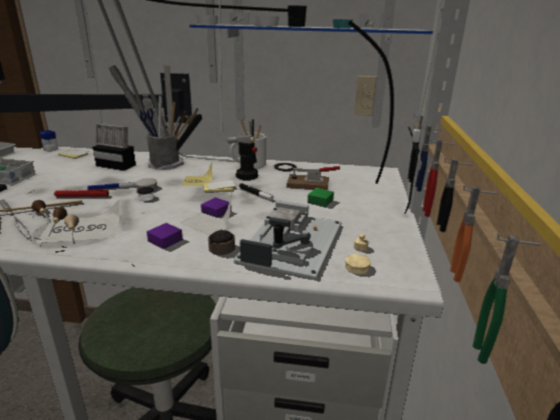

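The top view shows the fixture at about (262–345, 190–298), with the grey block at (293,211), the cam pivot near (316,259) and the knob near (295,276). The look-alikes are green at (322,151) and purple at (217,193) and (185,259). The grey block inside the fixture is the one described. I'll confirm this in an enlarged crop.

Run:
```python
import cv2
p=cv2.imread('pics/top0.png')[180:305,225:385]
cv2.imwrite('pics/top0c.png',cv2.resize(p,None,fx=4.8,fy=4.8,interpolation=cv2.INTER_CUBIC))
```

```text
(no output)
```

View pics/top0c.png

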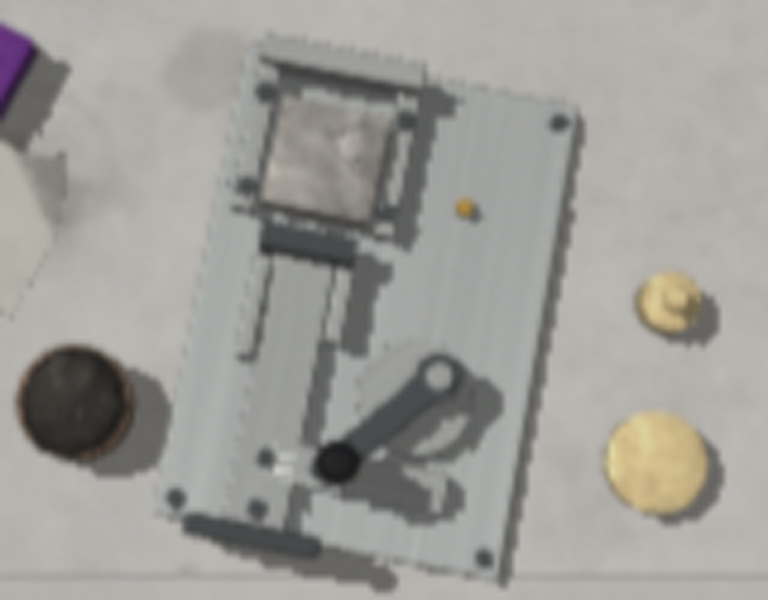

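Run:
```python
from h import *
from scipy.spatial.transform import Rotation as Ro
f=lambda u,v,z:px2w('top',u/4.8+225,v/4.8+180,z)
W=np.array([f(438,376,.042),f(465,208,.018),f(578,106,.01),f(503,581,.01),f(157,512,.01)])[:,:2]
F=np.array([[-15,-68],[67,-68],[127,-114],[-97,-114],[-97,46]])/1000
a,b=F-F.mean(0),W-W.mean(0)
th=np.arctan2((a[:,0]*b[:,1]-a[:,1]*b[:,0]).sum(),(a*b).sum())
R=np.array([[np.cos(th),-np.sin(th)],[np.sin(th),np.cos(th)]]);o=W.mean(0)-R@F.mean(0)
np.savez('fix.npz',R=R,o=o,th=th)
print('th',th,'o',o,'res mm',((F@R.T+o-W)*1000).round(1).tolist())
inv=lambda w:(R.T@(w[:2]-o)*1000).round(1)
k=f(337,462,.076);kf=inv(k);print('knob',k.round(4),kf,'ang',np.arctan2(kf[1]+68,kf[0]+15),'r',np.hypot(kf[1]+68,kf[0]+15))
print('plate ends',inv(f(187,522,.055)),inv(f(320,550,.055)))
print('block',inv(f(325,155,.034)))
for n,x in(('pivot',(-15,-68)),('final knob',(45,-68)),('plate rear',(-90,0)),('stop',(113,0))):print(n,(R@(np.array(x)/1000)+o).round(4))
for n,u,v,z in(('weight',668,302,.031),('tin',657,463,.017),('pitch',75,403,.036)):print(n,f(u,v,z).round(3))
print(Ro.from_rotvec(status.read_state()['tcp_rot']).as_matrix().round(3))
# depth profile along slide centre line to get plate position, height>0.045
d=np.load('pics/top0.npy');c=camera_info('top');K,Rc,t=map(np.array,(c['K'],c['R'],c['t']))
v,u=np.mgrid[180:305,225:385];D=d[180:305,225:385]
P=np.stack([(u-K[0,2])/K[0,0]*D,(v-K[1,2])/K[1,1]*D,D],-1);X=(P-t)@Rc
q=(X[...,:2]-o)@R*1000
m=(X[...,2]>.048)&(X[...,2]<.06)&(q[...,0]<-60);print('plate pts',q[m].min(0),q[m].max(0),np.median(q[m],0))
m=(X[...,2]>.068)&(X[...,2]<.085);print('knob pts',q[m].min(0),q[m].max(0),q[m].mean(0),m.sum())
```

```text
th -0.1829703171991446 o [ 0.59244362 -0.16905358] res mm [[-0.4, -1.1], [1.0, -0.0], [1.2, -1.1], [-0.5, 0.1], [-1.4, 2.0]]
knob [ 0.5268 -0.1856  0.076 ] [-61.5 -28.2] ang 2.4336752241575077 r 61.20694405049152
plate ends [-97.2  29.2] [-98.3 -28.7]
block [74.9 -0. ]
pivot [ 0.5653 -0.2332]
final knob [ 0.6243 -0.2441]
plate rear [ 0.5039 -0.1527]
stop [ 0.7036 -0.1896]
weight [ 0.6   -0.338  0.031]
tin [ 0.529 -0.333  0.017]
pitch [ 0.554 -0.072  0.036]
[[-0.975  0.221 -0.001]
 [ 0.221  0.975 -0.002]
 [ 0.    -0.002 -1.   ]]
plate pts [-102.76667909  -27.54999257] [-92.78342221  31.40345018] [-97.74671118   1.52448139]
knob pts [-69.42901357 -36.62080554] [ 46.38309031 114.46947863] [-54.13376768 -18.61063109] 75
```

The grey block sits between the jaw and the end stop in the fixture, so it's the right one. The cam starts at about 2.43 rad, so I'll turn it clockwise. First the arm draws in, then it swings across.

>>> move_arm --deltas '[[[0,0,-0.05],[-0.1,-0.5,0],0.15],[[0,0,-0.1],[-0.2,-1,0],0.15],[[0,0,-0.1],[-0.2,-1,0],0.15]]' --grip_force 20

```text
time: 0.48
tool_pos: [0.128, 0.5538, 0.1918]
tcp_rot: [-0.594, -3.085, 0.008]
wrist_force: [0.2, 1.2, -0.2]
width: 0.426
```

>>> move_arm --deltas '[[[0,0,-0.05],[-0.1,-0.5,0],0.15],[[0,0,-0.1],[-0.1,-1,0],0.15],[[0,0,-0.1],[-0.1,-1,0],0.15]]'

```text
time: 0.85
tool_pos: [0.1189, 0.456, 0.1931]
tcp_rot: [0.834, 3.029, -0.002]
wrist_force: [0.4, 0.5, -0.1]
width: 0.425
```

>>> move_arm --deltas '[[[0,0,-0.05],[0.5,-0.25,0],0.15],[[0,0,-0.11],[1,-0.6,0],0.15],[[0,0,-0.11],[1,-0.6,0],0.15]]'

```text
time: 1.23
tool_pos: [0.2228, 0.398, 0.1943]
tcp_rot: [1.099, 2.942, 0.002]
wrist_force: [-1.6, 0.7, -0.1]
width: 0.425
```

>>> move_arm --deltas '[[[0,0,-0.05],[0.5,-0.4,0],0.15],[[0,0,-0.11],[1,-0.9,0],0.15],[[0,0,-0.11],[1,-0.9,0],0.15]]'

```text
time: 1.6
tool_pos: [0.3216, 0.3079, 0.1941]
tcp_rot: [1.346, 2.838, 0.002]
wrist_force: [-0.9, -0.3, -0.4]
width: 0.422
```

>>> move_arm --deltas '[[[0,0,0],[0.4,-0.5,0],0.15],[[0,0,0],[0.8,-1,0],0.15],[[0,0,0],[0.8,-1,0],0.15]]'

```text
time: 1.98
tool_pos: [0.4014, 0.2074, 0.194]
tcp_rot: [1.346, 2.838, 0.001]
wrist_force: [-1.3, 2.1, -0.5]
width: 0.424
```

>>> move_arm --deltas '[[[0,0,0],[0.2,-0.5,0],0.15],[[0,0,0],[0.4,-1,0],0.15],[[0,0,0],[0.4,-1,0],0.15]]'

```text
time: 2.35
tool_pos: [0.4402, 0.108, 0.1938]
tcp_rot: [1.344, 2.839, 0.001]
wrist_force: [0.6, 1.1, 0.0]
width: 0.427
```

>>> move_arm --deltas '[[[0,0,0],[0.15,-0.5,0],0.15],[[0,0,0],[0.3,-1,0],0.15],[[0,0,0],[0.3,-1,0],0.15]]'

```text
time: 2.72
tool_pos: [0.4702, 0.0085, 0.1938]
tcp_rot: [-1.344, -2.84, -0.001]
wrist_force: [-0.3, 1.7, -0.5]
width: 0.423
```

>>> move_arm --deltas '[[[0,0,0],[0.15,-0.5,-0.2],0.15],[[0,0,0],[0.3,-1,-0.4],0.15],[[0,0,0],[0.3,-1,-0.4],0.15],[[0,0,0],[0.3,-1,-0.4],0.15]]'

```text
time: 3.22
tool_pos: [0.4993, -0.0891, 0.1535]
tcp_rot: [-1.339, -2.841, -0.002]
wrist_force: [-0.1, 0.6, 0.1]
width: 0.426
```

>>> move_arm --deltas '[[[0,0,0],[0.14,-0.5,-0.2],0.15],[[0,0,0],[0.28,-0.97,-0.5],0.15],[[0,0,0],[0.28,-0.97,-0.5],0.15],[[0,0,0],[0.28,-0.97,-0.5],0.15]]'

```text
time: 3.72
tool_pos: [0.5276, -0.1866, 0.1043]
tcp_rot: [-1.34, -2.841, -0.002]
wrist_force: [-0.0, 0.0, -0.0]
width: 0.426
```

Run:
```python
from h import *
p,d=snap('wrist','w1')
c=camera_info('wrist');print(c)
```

```text
{'K': array([[325.1922621 ,   0.        , 280.40922291],
       [  0.        , 325.1922621 , 200.4122948 ],
       [  0.        ,   0.        ,   1.        ]]), 'R': array([[ 7.70673380e-01,  6.37230362e-01,  7.92249950e-05],
       [ 6.13529354e-01, -7.42042702e-01,  2.70100646e-01],
       [ 1.72175121e-01, -2.08110771e-01, -9.62832091e-01]]), 't': array([-0.28742939, -0.4736301 ,  0.16350123])}
```

View pics/w1.png

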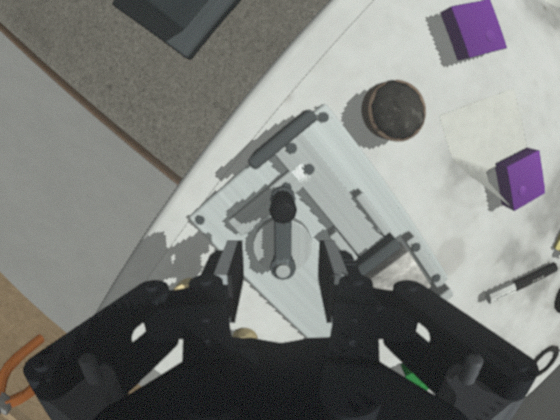

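The wrist view shows the knob at about (283,205), midway between the fingers, with the arm running to the pivot at (283,270). The next step is a depth check of the knob against the TCP.

Run:
```python
from h import *
c=camera_info('wrist');K,R,t=map(np.array,(c['K'],c['R'],c['t']))
d=np.load('pics/w1.npy');v,u=np.mgrid[180:240,255:312];D=d[180:240,255:312]
a,b=(u-K[0,2])/K[0,0],(v-K[1,2])/K[1,1];r=np.hypot(a,b)+1e-9;s=np.tan(r)/r
X=(np.stack([a*s*D,b*s*D,D],-1)-t)@R
m=(X[...,2]>.070)&(X[...,2]<.08);q=X[m];print(m.sum(),q.min(0),q.max(0),(q.min(0)+q.max(0))/2,np.percentile(X[...,2],[1,50,99]))
```

```text
558 [ 0.51856018 -0.19333716  0.07007056] [ 0.53685468 -0.17533872  0.07898149] [ 0.52770743 -0.18433794  0.07452602] [0.00977942 0.02450379 0.07764762]
```

>>> move_arm --deltas '[[[0,0,0],[0,0.01,-0.24],0.15],[[0,0,0],[0,0.01,-0.48],0.15],[[0,0,0],[0,0.01,-0.48],0.35],[[0,0,0],[0,0.01,-0.48],0.35],[[0,0,0],[0,0.01,-0.48],0.35]]'

```text
time: 4.4
tool_pos: [0.5285, -0.1878, 0.0575]
tcp_rot: [1.34, 2.838, 0.0]
wrist_force: [-0.0, 0.2, 0.8]
width: 0.323
```

Run:
```python
from h import *
f=np.load('fix.npz');R,o,th=f['R'],f['o'],float(f['th'])
k=lambda a:R@(np.array([-.015+.06*np.cos(a),-.068+.06*np.sin(a)]))+o
s=status.read_state()['tool_pos'][:2];print(s)
for A in (np.linspace(2.434,1.217,13),np.linspace(1.217,-0.08,14)):
    print([[0,0,round((a-A[0])/(np.pi/2),2)]+((k(a)-k(A[0]))/.1).round(2).tolist() for a in A[1:]],k(A[0]),k(A[-1]))
print(k(0))
```

```text
[ 0.52850691 -0.18778507]
[[0, 0, np.float64(-0.06), 0.05, 0.04], [0, 0, np.float64(-0.13), 0.1, 0.07], [0, 0, np.float64(-0.19), 0.16, 0.09], [0, 0, np.float64(-0.26), 0.21, 0.11], [0, 0, np.float64(-0.32), 0.27, 0.12], [0, 0, np.float64(-0.39), 0.33, 0.13], [0, 0, np.float64(-0.45), 0.4, 0.13], [0, 0, np.float64(-0.52), 0.46, 0.13], [0, 0, np.float64(-0.58), 0.52, 0.12], [0, 0, np.float64(-0.65), 0.57, 0.1], [0, 0, np.float64(-0.71), 0.63, 0.08], [0, 0, np.float64(-0.77), 0.68, 0.05]] [ 0.52758286 -0.18654367] [ 0.59600293 -0.18162724]
[[0, 0, np.float64(-0.06), 0.05, -0.03], [0, 0, np.float64(-0.13), 0.1, -0.07], [0, 0, np.float64(-0.19), 0.14, -0.11], [0, 0, np.float64(-0.25), 0.18, -0.16], [0, 0, np.float64(-0.32), 0.21, -0.21], [0, 0, np.float64(-0.38), 0.24, -0.26], [0, 0, np.float64(-0.44), 0.26, -0.32], [0, 0, np.float64(-0.51), 0.28, -0.38], [0, 0, np.float64(-0.57), 0.29, -0.43], [0, 0, np.float64(-0.64), 0.29, -0.49], [0, 0, np.float64(-0.7), 0.29, -0.55], [0, 0, np.float64(-0.76), 0.29, -0.61], [0, 0, np.float64(-0.83), 0.27, -0.67]] [ 0.59600293 -0.18162724] [ 0.62325865 -0.24878622]
[ 0.62431978 -0.2441063 ]
```

>>> move_arm --deltas '[[[0,0,-0.06],[0.05,0.05,0],0.35],[[0,0,-0.13],[0.1,0.08,0],0.35],[[0,0,-0.19],[0.15,0.1,0],0.35],[[0,0,-0.26],[0.2,0.12,0],0.35],[[0,0,-0.32],[0.26,0.13,0],0.35],[[0,0,-0.39],[0.32,0.14,0],0.35],[[0,0,-0.45],[0.39,0.14,0],0.35],[[0,0,-0.52],[0.45,0.14,0],0.35],[[0,0,-0.58],[0.51,0.13,0],0.35],[[0,0,-0.65],[0.56,0.11,0],0.35],[[0,0,-0.71],[0.62,0.09,0],0.35],[[0,0,-0.77],[0.67,0.06,0],0.35],[[0,0,-0.77],[0.67,0.06,0],0.35]]'

```text
time: 6.02
tool_pos: [0.5952, -0.1821, 0.0568]
tcp_rot: [2.717, 1.574, 0.002]
wrist_force: [-0.1, 0.5, 1.1]
width: 0.326
```

>>> move_arm --deltas '[[[0,0,-0.06],[0.05,-0.03,0],0.35],[[0,0,-0.13],[0.1,-0.07,0],0.35],[[0,0,-0.19],[0.14,-0.11,0],0.35],[[0,0,-0.25],[0.18,-0.16,0],0.35],[[0,0,-0.32],[0.21,-0.21,0],0.35],[[0,0,-0.38],[0.24,-0.26,0],0.35],[[0,0,-0.44],[0.26,-0.32,0],0.35],[[0,0,-0.51],[0.28,-0.38,0],0.35],[[0,0,-0.57],[0.29,-0.43,0],0.35],[[0,0,-0.64],[0.29,-0.49,0],0.35],[[0,0,-0.7],[0.29,-0.55,0],0.35],[[0,0,-0.76],[0.29,-0.61,0],0.35],[[0,0,-0.77],[0.29,-0.62,0],0.35],[[0,0,-0.77],[0.29,-0.62,0],0.35]]'

```text
time: 7.78
tool_pos: [0.6231, -0.2436, 0.056]
tcp_rot: [-3.132, 0.248, -0.0]
wrist_force: [-0.3, 0.3, 0.2]
width: 0.325
```

Run:
```python
from h import *
p,d=snap('wrist','w2')
c=camera_info('wrist');K,R,t=map(np.array,(c['K'],c['R'],c['t']))
v,u=np.mgrid[0:420,0:560];a,b=(u-K[0,2])/K[0,0],(v-K[1,2])/K[1,1];r=np.hypot(a,b)+1e-9;s=np.tan(r)/r
X=(np.stack([a*s*d,b*s*d,d],-1)-t)@R
f=np.load('fix.npz');q=(X[...,:2]-f['o'])@f['R']*1000
m=(X[...,2]>.070)&(X[...,2]<.08)&(d>0)&(u>255)&(u<312)&(v>170)&(v<245);print(m.sum(),q[m].min(0),q[m].max(0),(q[m].min(0)+q[m].max(0))/2)
cv2.imwrite('pics/w2c.png',cv2.resize(p[100:310,140:420,::-1],None,fx=2.5,fy=2.5))
```

```text
Traceback (most recent call last):
ValueError: zero-size array to reduction operation minimum which has no identity
```

Run:
```python
import cv2
p=cv2.imread('pics/w2.png');cv2.imwrite('pics/w2c.png',cv2.resize(p[100:310,140:420],None,fx=2.5,fy=2.5))
```

```text
(no output)
```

View pics/w2c.png

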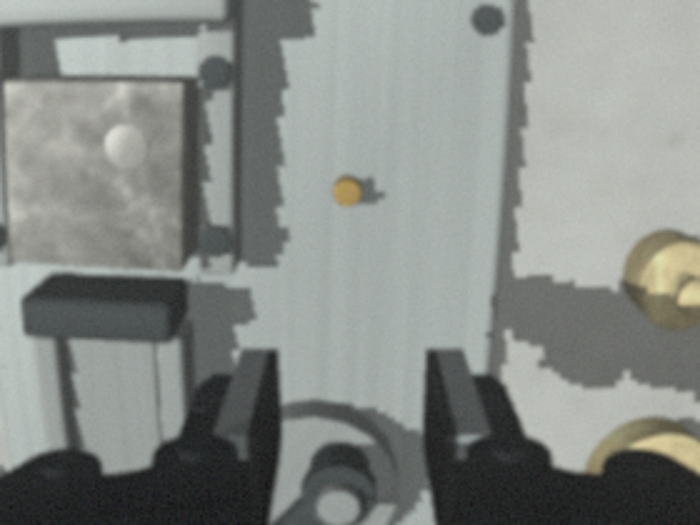

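Between the fingers at (275,195) in the frame there is no knob, only the pivot cap at the bottom. The knob has slipped out somewhere, so I'll look from the top and scene cameras.

Run:
```python
from h import *
p,d=snap('top','t3');p2,d2=snap('scene','s3')
a=cv2.resize(p[180:305,225:385,::-1],(480,375),interpolation=cv2.INTER_CUBIC)
b=cv2.resize(p2[170:290,220:360,::-1],(420,360),interpolation=cv2.INTER_CUBIC);o=np.zeros((600,800,3),np.uint8)
o=np.zeros((375,800,3),np.uint8);o[:,:400]=cv2.resize(a,(400,375));o[:360,400:]=cv2.resize(b,(400,360))
w=cv2.imread('pics/w2.png')
cv2.imwrite('pics/c3.png',np.vstack([o,cv2.resize(w[200:300,150:410],(800,225))]))
```

```text
(no output)
```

View pics/c3.png

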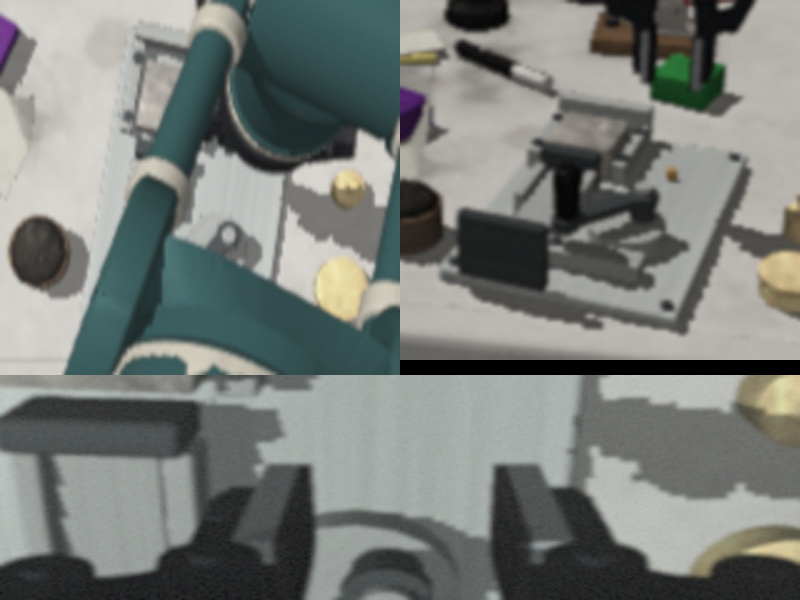

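Run:
```python
from h import *
d=np.load('pics/s3.npy');p=cv2.imread('pics/s3.png')
for u in(306,307,308,323,324,325,326,327):
    print(u,[(v,px2w('scene',u,v,d=d[v,u]).round(3).tolist(),p[v,u].tolist()) for v in range(190,206,3)])
c=camera_info('wrist');K,R,t=map(np.array,(c['K'],c['R'],c['t']));print('wristcam pos',-R.T@t, status.read_state()['tool_pos'],status.read_state()['width'])
```

```text
306 [(190, [0.616, -0.226, 0.114], [55, 55, 55]), (193, [0.617, -0.226, 0.107], [50, 50, 50]), (196, [0.617, -0.226, 0.101], [47, 47, 48]), (199, [0.825, -0.214, 0.002], [163, 169, 172]), (202, [0.807, -0.215, 0.002], [169, 176, 177]), (205, [0.706, -0.222, 0.04], [156, 160, 161])]
307 [(190, [0.618, -0.228, 0.113], [26, 27, 27]), (193, [0.62, -0.228, 0.106], [21, 21, 21]), (196, [0.621, -0.228, 0.099], [22, 25, 22]), (199, [0.803, -0.218, 0.012], [112, 125, 117]), (202, [0.799, -0.218, 0.006], [120, 130, 126]), (205, [0.707, -0.224, 0.04], [150, 155, 156])]
308 [(190, [0.628, -0.229, 0.109], [18, 18, 19]), (193, [0.628, -0.229, 0.103], [16, 23, 13]), (196, [0.8, -0.22, 0.022], [19, 35, 16]), (199, [0.801, -0.22, 0.013], [53, 77, 52]), (202, [0.801, -0.221, 0.005], [62, 79, 62]), (205, [0.792, -0.222, 0.001], [147, 151, 154])]
323 [(190, [0.611, -0.259, 0.119], [71, 71, 71]), (193, [0.609, -0.259, 0.113], [76, 76, 76]), (196, [0.609, -0.26, 0.107], [73, 73, 73]), (199, [0.61, -0.26, 0.1], [68, 68, 66]), (202, [0.787, -0.258, 0.014], [28, 59, 21]), (205, [0.787, -0.258, 0.007], [29, 5
[... 511 characters left out ...]
(205, [0.787, -0.263, 0.007], [27, 55, 21])]
326 [(190, [0.615, -0.264, 0.117], [24, 23, 23]), (193, [0.614, -0.265, 0.112], [20, 19, 19]), (196, [0.614, -0.265, 0.105], [20, 20, 19]), (199, [0.787, -0.264, 0.023], [32, 58, 27]), (202, [0.79, -0.265, 0.014], [26, 54, 20]), (205, [0.788, -0.265, 0.007], [30, 53, 27])]
327 [(190, [0.615, -0.266, 0.118], [15, 13, 13]), (193, [0.614, -0.267, 0.112], [15, 13, 14]), (196, [0.612, -0.267, 0.106], [18, 25, 16]), (199, [0.79, -0.267, 0.021], [25, 53, 20]), (202, [0.797, -0.267, 0.011], [24, 50, 19]), (205, [0.797, -0.268, 0.003], [48, 62, 48])]
wristcam pos [ 0.69035541 -0.25438584  0.23640736] [ 0.62314549 -0.24340714  0.05577242] 0.3238239127226703
```

The depth puts the fingertips at z ≈ 0.098, although the reported TCP z is 0.056. They passed above the knob, so nothing has moved. I'll go back to the start of the arc and re-measure the tip height.

>>> move_arm --deltas '[[[0,0,0.1],[-0.1,0.06,0],0.35],[[0,0,0.2],[-0.2,0.12,0],0.35],[[0,0,0.3],[-0.3,0.18,0],0.35],[[0,0,0.4],[-0.4,0.24,0],0.35],[[0,0,0.5],[-0.5,0.3,0],0.35],[[0,0,0.6],[-0.6,0.36,0],0.35],[[0,0,0.7],[-0.7,0.42,0],0.35],[[0,0,0.8],[-0.8,0.48,0],0.35],[[0,0,0.9],[-0.9,0.54,0],0.35],[[0,0,1],[-0.95,0.58,0],0.25]]'

```text
time: 9.18
tool_pos: [0.5276, -0.1852, 0.0557]
tcp_rot: [-2.385, -2.044, 0.0]
wrist_force: [0.3, 1.3, -0.8]
width: 0.374
```

>>> move_arm --deltas '[[[0,0,0.1],[0,0,0],0.15],[[0,0,0.2],[0,0,0],0.15],[[0,0,0.3],[0,0,0],0.15],[[0,0,0.4],[0,0,0],0.15],[[0,0,0.5],[0,0,0],0.15],[[0,0,0.54],[0,0,0],0.15],[[0,0,0.54],[0,0,0],0.15]]'

```text
time: 10.05
tool_pos: [0.5282, -0.1855, 0.0558]
tcp_rot: [1.342, 2.841, 0.0]
wrist_force: [-0.3, 0.7, -0.2]
width: 0.424
```

```bash
cat >> h.py <<'E'
def cloud(n,f):
    p,d=snap(n,f);c=camera_info(n);K,R,t=map(np.array,(c['K'],c['R'],c['t']))
    v,u=np.mgrid[0:420,0:560];a,b=(u-K[0,2])/K[0,0],(v-K[1,2])/K[1,1]
    if n=='wrist': r=np.hypot(a,b)+1e-9;s=np.tan(r)/r;a,b=a*s,b*s
    X=(np.stack([a*d,b*d,d],-1)-t)@R; F=np.load('fix.npz')
    return p,d,X,np.dstack([(X[...,:2]-F['o'])@F['R'],X[...,2]])
E
python3 - <<'E'
from h import *
s=status.read_state();print(s['tool_pos'],s['tcp_rot'],s['wrist_force'])
p,d,X,q=cloud('scene','s4');T=s['tool_pos']
m=(d>0)&(abs(X[...,0]-T[0])<.05)&(abs(X[...,1]-T[1])<.05)&(X[...,2]>.078)
Z=X[m];print('tips',Z[Z[:,2].argsort()][:12].round(3))
b=cv2.resize(p[120:290,200:370,::-1],(600,600),interpolation=cv2.INTER_CUBIC);cv2.imwrite('pics/c4.png',b)
E
```

```text
[ 0.52816282 -0.18551792  0.05576408] [1.34160094e+00 2.84060534e+00 7.16680478e-05] [-0.27193014  0.69704637 -0.22086971]
tips [[ 0.527 -0.19   0.078]
 [ 0.53  -0.184  0.078]
 [ 0.529 -0.179  0.078]
 [ 0.533 -0.182  0.078]
 [ 0.522 -0.185  0.078]
 [ 0.533 -0.18   0.078]
 [ 0.53  -0.186  0.078]
 [ 0.53  -0.189  0.078]
 [ 0.529 -0.182  0.079]
 [ 0.529 -0.188  0.079]
 [ 0.532 -0.184  0.079]
 [ 0.532 -0.185  0.079]]
```

View pics/c4.png

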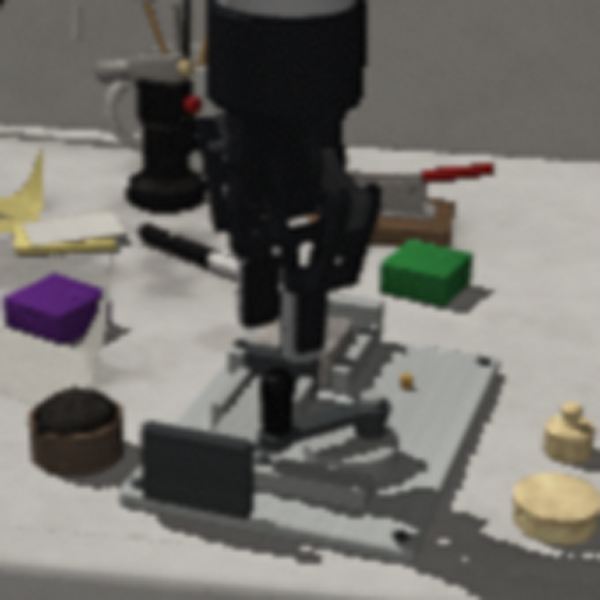

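Run:
```python
from h import *
d=np.load('pics/s4.npy')
for u in(272,275,282,284,286,288,290):print(u,[(v,px2w('scene',u,v,d=d[v,u]).round(3).tolist()) for v in range(206,224,3)])
```

```text
272 [(206, [0.541, -0.171, 0.11]), (209, [0.541, -0.171, 0.104]), (212, [0.543, -0.171, 0.097]), (215, [0.651, -0.155, 0.037]), (218, [0.631, -0.158, 0.04]), (221, [0.625, -0.159, 0.036])]
275 [(206, [0.545, -0.176, 0.108]), (209, [0.545, -0.176, 0.102]), (212, [0.668, -0.158, 0.036]), (215, [0.656, -0.16, 0.035]), (218, [0.633, -0.164, 0.039]), (221, [0.623, -0.165, 0.037])]
282 [(206, [0.504, -0.194, 0.129]), (209, [0.505, -0.194, 0.122]), (212, [0.507, -0.194, 0.116]), (215, [0.506, -0.194, 0.11]), (218, [0.505, -0.194, 0.105]), (221, [0.505, -0.194, 0.1])]
284 [(206, [0.502, -0.197, 0.13]), (209, [0.503, -0.197, 0.124]), (212, [0.504, -0.197, 0.118]), (215, [0.503, -0.198, 0.113]), (218, [0.502, -0.198, 0.107]), (221, [0.508, -0.197, 0.098])]
286 [(206, [0.503, -0.201, 0.129]), (209, [0.5, -0.201, 0.125]), (212, [0.5, -0.201, 0.12]), (215, [0.503, -0.201, 0.113]), (218, [0.502, -0.201, 0.107]), (221, [0.511, -0.201, 0.097])]
288 [(206, [0.508, -0.203, 0.127]), (209, [0.505, -0.204, 0.123]), (212, [0.503, -0.204, 0.119]), (215, [0.506, -0.204, 0.111]), (218, [0.505, -0.204, 0.106]), (221, [0.513, -0.204, 0.097])]
290 [(206, [0.507, -0.207, 0.128]), (209, [0.507, -0.207, 0.123]), (212, [0.506, -0.207, 0.117]), (215, [0.506, -0.208, 0.112]), (218, [0.51, -0.207, 0.104]), (221, [0.637, -0.195, 0.033])]
```

The tips are 40 mm above the reported TCP, while x and y agree. I'll go down another 38 mm so the tips end at about 0.058, then narrow the cage.

>>> move_arm --deltas '[[[0,0,0],[0,0,-0.13],0.15],[[0,0,0],[0,0,-0.26],0.15],[[0,0,0],[0,0,-0.38],0.15],[[0,0,0],[0,0,-0.38],0.35],[[0,0,0],[0,0,-0.38],0.35],[[0,0,0],[0,0,-0.38],0.35]]'

```text
time: 10.85
tool_pos: [0.5287, -0.1859, 0.0182]
tcp_rot: [1.341, 2.84, 0.0]
wrist_force: [-0.1, -0.4, 0.7]
width: 0.324
```

Run:
```python
from h import *
s=status.read_state();print(s['tool_pos'],s['wrist_force'])
p,d,X,q=cloud('scene','s5')
for u in(284,286,288,290,292):print(u,[(v,X[v,u].round(3).tolist()) for v in range(228,246,3)])
```

```text
[ 0.52868253 -0.1859147   0.01820688] [-0.05595122 -0.35052671  0.70214296]
284 [(228, [0.504, -0.198, 0.087]), (231, [0.506, -0.198, 0.08]), (234, [0.506, -0.198, 0.074]), (237, [0.507, -0.198, 0.068]), (240, [0.538, -0.195, 0.043]), (243, [0.531, -0.196, 0.041])]
286 [(228, [0.508, -0.201, 0.085]), (231, [0.509, -0.201, 0.079]), (234, [0.511, -0.201, 0.072]), (237, [0.51, -0.201, 0.066]), (240, [0.538, -0.198, 0.044]), (243, [0.531, -0.199, 0.042])]
288 [(228, [0.511, -0.204, 0.084]), (231, [0.51, -0.205, 0.078]), (234, [0.511, -0.205, 0.072]), (237, [0.513, -0.205, 0.065]), (240, [0.537, -0.202, 0.045]), (243, [0.535, -0.203, 0.039])]
290 [(228, [0.513, -0.208, 0.083]), (231, [0.513, -0.208, 0.077]), (234, [0.513, -0.208, 0.071]), (237, [0.55, -0.204, 0.044]), (240, [0.539, -0.206, 0.044]), (243, [0.558, -0.204, 0.026])]
292 [(228, [0.637, -0.199, 0.017]), (231, [0.632, -0.2, 0.013]), (234, [0.621, -0.201, 0.011]), (237, [0.549, -0.208, 0.045]), (240, [0.543, -0.209, 0.042]), (243, [0.559, -0.208, 0.026])]
```

>>> move_arm --deltas '[[[0,0,-0.06],[0.05,0.04,0],0.35],[[0,0,-0.13],[0.1,0.07,0],0.35],[[0,0,-0.19],[0.15,0.09,0],0.35],[[0,0,-0.26],[0.2,0.11,0],0.35],[[0,0,-0.32],[0.26,0.12,-0.03],0.35],[[0,0,-0.39],[0.32,0.13,-0.05],0.35],[[0,0,-0.45],[0.39,0.13,-0.08],0.35],[[0,0,-0.52],[0.45,0.13,-0.08],0.35],[[0,0,-0.58],[0.51,0.12,-0.08],0.35],[[0,0,-0.65],[0.56,0.1,-0.08],0.35],[[0,0,-0.71],[0.62,0.08,-0.08],0.35],[[0,0,-0.77],[0.67,0.05,-0.08],0.35],[[0,0,-0.77],[0.67,0.05,-0.08],0.35]]'

```text
time: 12.52
tool_pos: [0.5954, -0.1806, 0.0099]
tcp_rot: [-2.718, -1.575, -0.0]
wrist_force: [-0.5, 0.7, 0.1]
width: 0.327
```

Run:
```python
from h import *
p,d,X,q=cloud('scene','s6')
m=(d>0)&(q[...,2]>.036)&(q[...,2]<.043)&(q[...,0]>-.08)&(q[...,0]<.06)&(q[...,1]<.01)&(q[...,1]>-.09)
Q=q[m]*1000;print(m.sum());r=Q[:,:2]-[-15,-68];R=np.hypot(*r.T);k=(R>15)&(R<65);print(np.degrees(np.arctan2(r[k,1],r[k,0])).round()[::8],R[k].round()[::8])
```

```text
129
[75. 82. 83. 82. 85. 88. 83. 90.] [55. 62. 61. 44. 37. 32. 18. 16.]
```

The arm now lies at about 80°, so the knob is following. I'll continue the arc.

>>> move_arm --deltas '[[[0,0,-0.06],[0.05,-0.03,0],0.35],[[0,0,-0.13],[0.1,-0.07,0],0.35],[[0,0,-0.19],[0.14,-0.11,0],0.35],[[0,0,-0.25],[0.18,-0.16,0],0.35],[[0,0,-0.32],[0.21,-0.21,0],0.35],[[0,0,-0.38],[0.24,-0.26,0],0.35],[[0,0,-0.44],[0.26,-0.32,0],0.35],[[0,0,-0.51],[0.28,-0.38,0],0.35],[[0,0,-0.57],[0.29,-0.44,0],0.35],[[0,0,-0.64],[0.29,-0.5,0],0.35],[[0,0,-0.7],[0.29,-0.57,0],0.35],[[0,0,-0.76],[0.29,-0.63,0],0.35],[[0,0,-0.77],[0.29,-0.635,0],0.35],[[0,0,-0.77],[0.29,-0.635,0],0.5],[[0,0,-0.77],[0.29,-0.635,0],0.6],[[0,0,-0.77],[0.29,-0.635,0],0.6]]'

```text
time: 14.58
tool_pos: [0.6244, -0.244, 0.0101]
tcp_rot: [-3.132, 0.25, -0.001]
wrist_force: [0.3, 0.9, 3.1]
width: 0.212
```

Run:
```python
from h import *
p,d,X,q=cloud('scene','s7')
m=(d>0)&(q[...,2]>.036)&(q[...,2]<.043)&(q[...,0]>-.03)&(q[...,0]<.06)&(q[...,1]<-.04)&(q[...,1]>-.1)
Q=q[m]*1000;print(m.sum());print(Q[::max(1,len(Q)//15)].round())
F=np.load('fix.npz');print('tcp fix',(status.read_state()['tool_pos'][:2]-F['o'])@F['R']*1000)
cv2.imwrite('pics/c7.png',cv2.resize(p[150:290,220:360,::-1],(600,600),interpolation=cv2.INTER_CUBIC))
```

```text
60
[[ 44. -59.  43.]
 [ 48. -76.  39.]
 [ 29. -65.  42.]
 [ 20. -71.  43.]
 [ 13. -65.  43.]
 [ 10. -67.  43.]
 [  7. -72.  41.]
 [-23. -59.  43.]
 [-18. -55.  37.]
 [-25. -65.  43.]
 [-20. -74.  42.]
 [-24. -63.  40.]
 [-25. -71.  42.]
 [-22. -60.  36.]
 [-23. -69.  39.]]
tcp fix [ 45.07040565 -67.87397539]
```

View pics/c7.png

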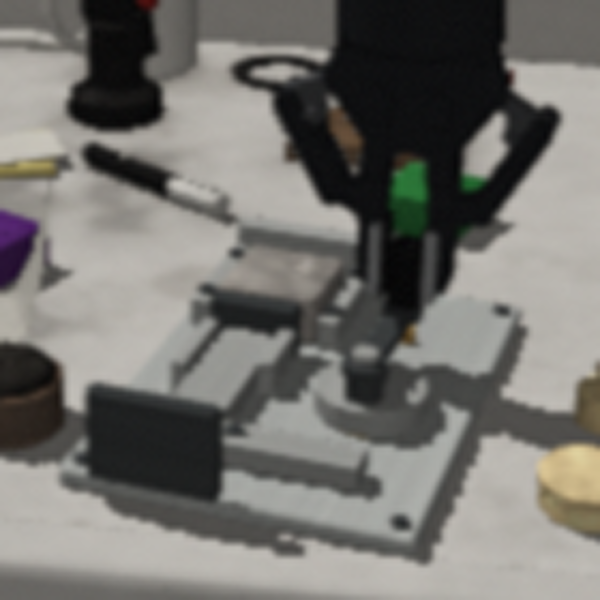

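The wrist turned the knob round and the fingers now hold it centred: opening is about 18 mm and the TCP is at fixture (45, −67.9), so the arm angle is about 0. The arm points at the stud near (410,335). Now I release it, lift, and check.

>>> move_arm --deltas '[[[0,0,0],[0,0,0],0.35],[[0,0,0],[0,0,0],0.2],[[0,0,0],[0,0,0],0.2],[[0,0,0],[0,0,0.3],0.2],[[0,0,0],[0,0,0.7],0.2],[[0,0,0],[0,0,0.7],0.2]]'

```text
time: 15.38
tool_pos: [0.6275, -0.2458, 0.0845]
tcp_rot: [3.129, -0.251, 0.013]
wrist_force: [1.2, 0.5, 0.1]
width: 0.402
```

>>> move_arm --deltas '[[[0,0,0.1],[-0.5,0.25,0],0.6],[[0,0,0.2],[-1,0.5,0],1],[[0,0,0.3],[-1,0.5,0],1],[[0,0,0.4],[-1,0.5,0],1]]'

```text
time: 15.88
tool_pos: [0.5224, -0.1935, 0.0785]
tcp_rot: [-3.053, -0.737, 0.002]
wrist_force: [0.2, 0.3, 0.2]
width: 0.004
```

>>> move_arm --deltas '[[[0,0,0.1],[-0.4,0.25,0],1],[[0,0,0.2],[-0.7,0.5,0],1],[[0,0,0.3],[-0.7,0.5,0],1],[[0,0,0.4],[-0.7,0.5,0],1],[[0,0,0.5],[-0.7,0.5,0],1],[[0,0,0.6],[-0.7,0.5,0],1],[[0,0,0.6],[-0.7,0.5,0],1]]'

```text
time: 16.75
tool_pos: [0.4535, -0.1441, 0.0789]
tcp_rot: [-2.393, -2.034, 0.001]
wrist_force: [0.1, -0.1, 0.2]
width: -0.005
```

Run:
```python
from h import *
s=status.read_state();T=s['tool_pos'];print(T,s['tcp_rot'],s['width'],s['q'])
p,d,X,q=cloud('top','t8')
g=(d>0)&(q[...,0]>-.12)&(q[...,0]<.13)&(abs(q[...,1]+.03)<.08)
m=g&(q[...,2]>.068)&(q[...,2]<.085)&(q[...,0]>0);
if m.any():
  Q=q[m]*1000;print('knob',m.sum(),Q.min(0),Q.max(0),Q.mean(0))
p2,d2,X,q=cloud('scene','s8')
m=(d2>0)&(abs(X[...,0]-T[0])<.04)&(abs(X[...,1]-T[1])<.02)&(X[...,2]>.06);Z=X[m];print('tip',Z[Z[:,2].argsort()][:6].round(3))
o=np.hstack([cv2.resize(p[180:305,225:385,::-1],(400,400)),cv2.resize(p2[130:290,220:380,::-1],(400,400))]);cv2.imwrite('pics/c8.png',o)
F=np.load('fix.npz')
for x in(-.118,-.103):print(F['R']@[x,0]+F['o'])
```

```text
[ 0.45351579 -0.14405148  0.07891875] [-2.39285729e+00 -2.03409053e+00  1.02368182e-03] -0.005365617933687286 [-3.59839132e-01 -9.40109808e-03  2.13522603e+00 -9.71676505e-05
  1.01696271e+00 -1.98058302e-01]
knob 68 [ 35.92788708 -78.38910194  69.31554829] [ 53.92737312 -59.68599935  78.97685051] [ 43.84660898 -68.57886638  74.21818841]
tip [[ 0.448 -0.145  0.119]
 [ 0.45  -0.14   0.119]
 [ 0.448 -0.147  0.119]
 [ 0.449 -0.137  0.119]
 [ 0.449 -0.142  0.12 ]
 [ 0.447 -0.149  0.12 ]]
[ 0.47641332 -0.14758335]
[ 0.49116294 -0.15031262]
```

View pics/c8.png

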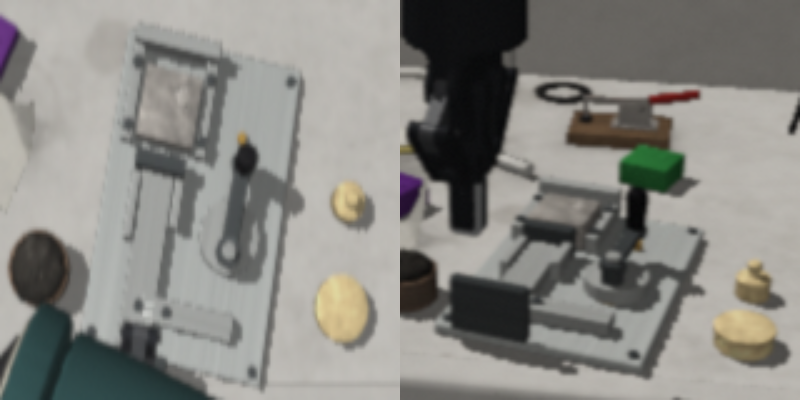

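The knob is at fixture (44, −68.6), so the arm is on the stud within about 0.01 rad. The block and the slide have not moved. I'll turn the shut fingers 90°, lower them behind the push plate, and approach.

>>> move_arm --deltas '[[[0,0,-0.11],[0,0,-0.1],1],[[0,0,-0.22],[0,0,-0.2],1],[[0,0,-0.33],[0,0,-0.3],1],[[0,0,-0.44],[0,0,-0.4],1],[[0,0,-0.55],[0,0,-0.5],1],[[0,0,-0.66],[0,0,-0.6],1],[[0,0,-0.77],[0,0,-0.7],1],[[0,0,-0.88],[0,0,-0.8],1],[[0,0,-1],[0,0,-0.86],1],[[0,0,-1],[0,0,-0.86],1],[[0,0,-1],[0.1,-0.02,-0.86],1],[[0,0,-1],[0.2,-0.04,-0.86],1],[[0,0,-1],[0.2,-0.04,-0.86],1]]'

```text
time: 18.48
tool_pos: [0.476, -0.1488, -0.0057]
tcp_rot: [3.131, -0.25, 0.003]
wrist_force: [0.1, 0.4, 0.3]
width: -0.002
```

Run:
```python
from h import *
s=status.read_state();T=s['tool_pos'];F=np.load('fix.npz');print(T,(T[:2]-F['o'])@F['R']*1000,s['wrist_force'])
p,d,X,q=cloud('scene','s9')
m=(d>0)&(q[...,0]<-.105)&(q[...,0]>-.16)&(abs(q[...,1])<.04)&(q[...,2]>.015);Z=q[m]*1000;print('finger',m.sum(),Z.min(0),Z.max(0))
m=(d>0)&(q[...,0]<-.09)&(q[...,0]>-.108)&(abs(q[...,1])<.04)&(q[...,2]>.025)&(q[...,2]<.05);Z=q[m]*1000;print('plate',m.sum(),np.median(Z,0))
```

```text
[ 0.47603248 -0.14876248 -0.00565214] [-118.15994159   -1.2287362 ] [0.11690829 0.41934063 0.27733359]
finger 10474 [-159.98572871  -39.98549586   34.89605793] [-105.18174461   39.99925467  422.365201  ]
plate 185 [-100.80815879  -15.1172961    36.83204937]
```

>>> move_arm --deltas '[[[0,0,0],[0.03,-0.005,0],1],[[0,0,0],[0.06,-0.01,0],1],[[0,0,0],[0.09,-0.015,0],1],[[0,0,0],[0.12,-0.02,0],1],[[0,0,0],[0.15,-0.025,0],1],[[0,0,0],[0.18,-0.03,0],1],[[0,0,0],[0.21,-0.035,0],1],[[0,0,0],[0.24,-0.04,0],1]]'

```text
time: 19.52
tool_pos: [0.4964, -0.1521, -0.0065]
tcp_rot: [-3.131, 0.251, 0.006]
wrist_force: [-7.6, -1.0, 5.9]
width: -0.001
```

>>> move_arm --deltas '[[[0,0,0],[0.01,0,0],1],[[0,0,0],[0.02,-0.005,0],1],[[0,0,0],[0.03,-0.005,0],1]]'

```text
time: 19.9
tool_pos: [0.4994, -0.1527, -0.0065]
tcp_rot: [-3.131, 0.251, 0.006]
wrist_force: [-6.9, -0.5, 5.3]
width: 0.008
```

>>> move_arm --deltas '[[[0,0,0],[0.01,0,0],1],[[0,0,0],[0.02,-0.005,0],1],[[0,0,0],[0.03,-0.005,0],1],[[0,0,0],[0.04,-0.007,0],1]]'

```text
time: 20.4
tool_pos: [0.5033, -0.1534, -0.0066]
tcp_rot: [-3.132, 0.251, 0.006]
wrist_force: [-6.6, -1.5, 5.2]
width: -0.003
```

>>> move_arm --deltas '[[[0,0,0],[0.01,0,0],1],[[0,0,0],[0.02,-0.003,0],1],[[0,0,0],[0.02,-0.003,0],1]]'

```text
time: 20.78
tool_pos: [0.5033, -0.1534, -0.0067]
tcp_rot: [-3.131, 0.25, 0.012]
wrist_force: [-12.5, -0.6, 10.3]
width: -0.006
```

Run:
```python
from h import *
s=status.read_state();T=s['tool_pos'];F=np.load('fix.npz');print(T,(T[:2]-F['o'])@F['R']*1000,s['wrist_force'])
p,d,X,q=cloud('top','t10')
m=(d>0)&(abs(q[...,1])<.02)&(q[...,2]>.026)&(q[...,2]<.0365)&(q[...,0]>.04)&(q[...,0]<.125);Z=q[m]*1000;print('block',Z.min(0),Z.max(0),Z.mean(0))
cv2.imwrite('pics/c10.png',cv2.resize(p[180:300,230:350,::-1],(600,600),interpolation=cv2.INTER_CUBIC))
```

```text
[ 0.50329241 -0.15339092 -0.0066939 ] [-90.51289357  -0.81994483] [-12.47484012  -0.62780746  10.30904447]
block [ 43.69338536 -19.93743239  26.37705982] [124.61343024  19.98174437  36.49524807] [85.56729629 -0.08871675 33.63858222]
```

View pics/c10.png

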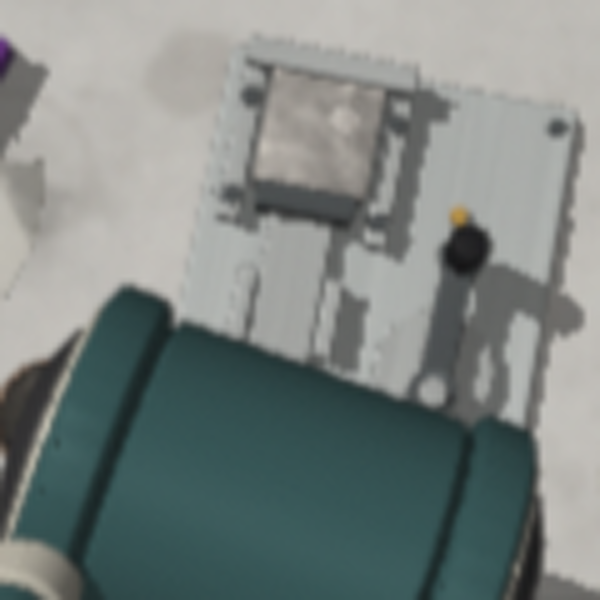

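The block is up against the stop face at rows 70–75, the jaw bears on its rear, and motion stalled as force rose from 7 to 12.5 N. One slightly firmer press to make sure, then back off.

>>> move_arm --deltas '[[[0,0,0],[0.015,-0.003,0],1],[[0,0,0],[0.03,-0.005,0],1],[[0,0,0],[0.03,-0.005,0],1],[[0,0,0],[0.03,-0.005,0],1]]'

```text
time: 21.32
tool_pos: [0.5031, -0.1532, -0.0072]
tcp_rot: [-3.13, 0.25, 0.022]
wrist_force: [-18.7, -1.3, 16.9]
width: -0.003
```

>>> move_arm --deltas '[[[0,0,0],[-0.05,0.01,0],1],[[0,0,0],[-0.15,0.03,0],1],[[0,0,0],[-0.4,0.07,0],1],[[0,0,0],[-0.5,0.1,0.3],1],[[0,0,0],[-0.5,0.1,1],1],[[0,0,0],[-0.6,0.1,1],1],[[0,0,0],[-0.6,0.1,1],1]]'

```text
time: 22.2
tool_pos: [0.4505, -0.1443, 0.0945]
tcp_rot: [3.131, -0.251, 0.004]
wrist_force: [0.8, 0.3, 0.6]
width: 0.001
```

Run:
```python
from h import *
s=status.read_state();print(s['tool_pos'],s['wrist_force'],s['time'])
p,d,X,q=cloud('top','t11')
m=(d>0)&(abs(q[...,1])<.02)&(q[...,2]>.028)&(q[...,2]<.0365)&(q[...,0]>.055)&(q[...,0]<.109);print('block top x',q[m].min(0)*1000,q[m].max(0)*1000)
m=(d>0)&(q[...,2]>.068)&(q[...,2]<.085)&(q[...,0]>0)&(q[...,0]<.07)&(q[...,1]<-.03)&(q[...,1]>-.1);Q=q[m]*1000;print('knob',(Q.min(0)+Q.max(0))/2,Q.mean(0))
m=(d>0)&(q[...,2]>.048)&(q[...,2]<.06)&(q[...,0]<-.04)&(q[...,0]>-.11)&(abs(q[...,1])<.035);print('plate',np.median(q[m],0)*1000)
p2,*_=cloud('scene','s11')
cv2.imwrite('pics/c11.png',np.hstack([cv2.resize(p[180:305,225:385,::-1],(400,400),interpolation=cv2.INTER_CUBIC),cv2.resize(p2[130:290,220:380,::-1],(400,400),interpolation=cv2.INTER_CUBIC)]))
```

```text
[ 0.45053666 -0.14431077  0.09447368] [0.81880082 0.3140875  0.61431192] 22.2
block top x [ 55.25835684 -19.92248648  28.57380352] [108.84988154  19.988553    36.49906964]
knob [ 44.77001474 -68.8599017   73.77996881] [ 44.03127748 -68.56488782  73.8293028 ]
plate [-74.95305647   1.47539264  54.04895479]
```

View pics/c11.png

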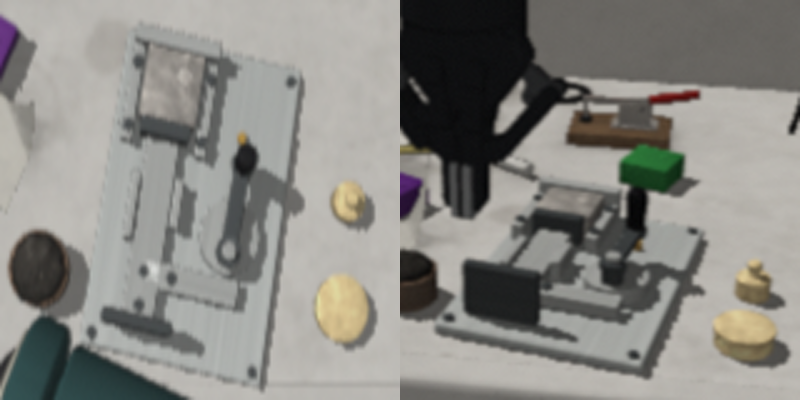

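Run:
```python
from h import *
F=np.load('fix.npz');c=camera_info('top');K,R,t=map(np.array,(c['K'],c['R'],c['t']))
for f in('top0','t11'):
    g=cv2.cvtColor(cv2.imread(f'pics/{f}.png'),cv2.COLOR_BGR2GRAY);x=np.arange(40,126,2)/1000;acc=0
    for y in np.linspace(-.015,.015,9):
        w=np.stack([x,0*x+y],1)@F['R'].T+F['o'];P=np.c_[w,0*x+.034]@R.T+t;P=P@K.T;uv=(P[:,:2]/P[:,2:]).astype(np.float32)
        acc=acc+cv2.remap(g,uv[:,0].reshape(1,-1),uv[:,1].reshape(1,-1),cv2.INTER_LINEAR)[0].astype(float)/9
    print(f,[(int(a*1000),int(b)) for a,b in zip(x,acc)])
```

```text
top0 [(40, 92), (42, 106), (44, 99), (46, 81), (48, 82), (50, 111), (52, 133), (54, 141), (56, 143), (58, 145), (60, 146), (62, 149), (64, 150), (66, 149), (68, 146), (70, 143), (72, 142), (74, 142), (76, 143), (78, 147), (80, 151), (82, 152), (84, 150), (86, 146), (88, 141), (90, 139), (92, 138), (94, 138), (96, 140), (98, 145), (100, 152), (102, 153), (104, 134), (106, 106), (108, 85), (110, 72), (112, 70), (114, 93), (116, 131), (118, 152), (120, 157), (122, 157), (124, 156)]
t11 [(40, 150), (42, 150), (44, 149), (46, 142), (48, 116), (50, 79), (52, 60), (54, 66), (56, 73), (58, 75), (60, 77), (62, 83), (64, 106), (66, 132), (68, 144), (70, 147), (72, 148), (74, 150), (76, 152), (78, 154), (80, 154), (82, 150), (84, 147), (86, 146), (88, 146), (90, 147), (92, 151), (94, 157), (96, 159), (98, 156), (100, 151), (102, 145), (104, 141), (106, 141), (108, 142), (110, 142), (112, 133), (114, 124), (116, 139), (118, 157), (120, 162), (122, 162), (124, 161)]
```

```bash
python3 -c "
from workcell import order,status
print(order.finish_job(), status.read_state()['time'])"
```

```text
the job is handed in; nothing more can be done
the job is handed in; nothing more can be done
```

The block is clamped and the job is handed in. I turned the cam knob clockwise from about 2.43 rad until the arm pointed at the brass stud. Only then did I push the slide forward by its rear plate, until the block was home against the end stop.

**Last checks:**
- **Cam:** the knob is at fixture (44–45, −68.6) mm, so the arm angle is about −0.01 rad. It did not change during the push.
- **Slide:** the plate moved forward about 23 mm. It stopped moving while the push rose from 7 N to about 19 N along the push direction (about 25 N total at the wrist).
- **Block:** it spans x ≈ 64 to 113 mm, and the stop face is at 113 mm. The jaw is against its rear face, and I never touched it.
- **Surroundings:** the weight, tin and pitch block look unmoved in the last picture. The arm was clear at 22 s of the 61 s allowed.

**One check disagreed:** the fingertips sat about 40 mm above the reported tool position. My first sweep therefore passed over the knob without moving anything. I measured the offset from the depth camera, corrected for it and repeated the sweep.

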